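# Load the hood's sample stage and lock its quarter-turn clamp

## Robot

A 6-joint arm with a two-finger parallel gripper is mounted at the origin on the work surface. World frame = base frame: x ahead of the robot, y to its left, z up, the work surface at z = 0. Lengths are in m, angles in degrees, forces in N, time in s.
With the tool pointing down it reaches from about 0.4 to 0.825 m from the base axis. Payload 7 kg.
Tool frame: the origin (TCP) lies at the centre of the arm's flange, where the gripper is bolted on; the fingertips stand 178 mm ahead of it and the grasp point (between the pads) lies 159 mm ahead of it (ctrl.hold_point_z is the distance from the TCP to the grasp point, in m); z points along the fingers, y is the line along which they close (so a half turn about z gives the same grasp; the last joint's range is limited). The gripper opens to 88 mm and grips with 3 to 60 N. Pads are 19 mm wide; open, the fingers measure 130 mm over their backs; the gripper's body (78 mm by 193 mm) begins 47 mm behind the grasp point.
Start: joints at [92.137, 20.546, 0.682, 0, -70.136, -16.507], TCP at [0.168, 0.654, 0.405] pointing down, gripper open.
Joint ranges: [-176.03, 176.03], [-82.01, 121.73], [-58.28, 71.71], [-173.87, 95.51], [-174.79, -0.11], [-173.66, 173.66]. Speed limits (degrees/s): [136.94, 136.94, 172.46, 180, 180, 180].

## Interface

Orientations are given as [roll, pitch, yaw] about the fixed x, y, z axes, in that order (R = Rz(yaw) Ry(pitch) Rx(roll)).
In Python, from plant import ctrl gives the robot as it stands.
- The arm moves only by the shell command python3 -m inch 'ROWS'. ROWS is JSON, one flat list of numbers, 7 for each row, row after row: the closure, from 0 (fully open) to 1 (shut), then the shift along the tool's x, y, z in mm, then the turn, a rotation vector about the tool's x, y, z in degrees. In form: [hand, x, y, z, wx, wy, wz, hand, x, y, z, wx, wy, wz, ...]. A call has 1 to 5 rows; each row is the pose to reach, as a shift and turn from the pose commanded when the call began, along the tool's axes at that moment; what a row does not reach only later rows make up. A row lasts 1/10 s, in which the tool goes at most 50 mm and 8.59 degrees, less where a joint would pass 70% of its speed; a pose out of reach is approached as far as the arm can. A call with a gripper value outside its range is refused whole. The fingers move at their own pace and stop on an object; the grip force is fixed at half the most. Time passes only in rows, so rows that repeat a pose let the fingers close. It gives the time, the measured TCP pose, the force, the opening and the grip force at its end, in the units of the state.
- ctrl.get_obs(): the state, without advancing time (a new reading comes with each control period).
- ctrl.snapshot(name): name is "scene" or "top" or "wrist"; returns a dict with "frame" (400x640x3 uint8, red, green, blue), "K" (3x3 intrinsics, pixels), "R" (3x3) and "t" (3): a world point X has camera coordinates R X + t. Camera axes: x right, y down, z forward; pixel columns grow to the right and rows downward; lengths in m; the calibration is good to about 2 mm. A picture is of the moment at which its call begins. There is no depth.
- ctrl.close_job(): hands the job in; it is judged then, once.
Trained networks look in a picture, given as the dict that the camera call returned (one of the last four; its "shot" number tells which), for a name from the list of things; names that differ only in an ending like _2 or _b are one class to them, and where a whole thing is asked for, a point or a joint stands for the part that bears it (a point fixed in the world has none). Each returns a list of dicts, best first, with "p" (0 to 1); they miss things now and then, are a little off and sometimes report something else, mostly with a low value. They report only what shows in the picture. A call takes as long as a camera call. They do not tell look-alikes from the thing itself.
- ctrl.recognise(picture, thing): "location" ([x, y, z] in m, in world coordinates, good to about 4 mm: the middle of the surface that is visible of it).
- ctrl.trace(picture, thing): "pixels" (400x640 bool, what is visible of it).
- ctrl.mark_of(picture, thing): "location" ([x, y, z] in m, in world coordinates, good to about 4 mm: a listed point, or the origin of a listed thing).
The state is a dict: "clock": time; "joint_pos": joint angles; "qvel": joint speeds; "tau": joint torques, N m; "tool_pos": TCP position; "orientation": TCP orientation; "force": force on the tool from outside, world axes, zero at the start; "moment": the same for the moment, N m; "opening": finger opening in m; "gripper_force": force on a finger pad.
Only numpy, scipy, OpenCV 4.12 (cv2) and the standard library are available. Lean on these libraries where they do the work, as an engineer would, in place of code of your own. Each camera call takes 0.05 s, during which the arm holds its last target. There are 200 camera calls.

## Task

Set the white sample carrier down gently (do not drop it), flat on the metal stage plate between its four corner stops, and let go. Then turn the wing handle a quarter turn anticlockwise (seen from above), so that its clamp bar swings over the carrier and drops fully home into its locked notch. Do not disturb the other things on the bench.

Things in the scene. Friction and masses are not known exactly. Their poses are not given: they have to be found in the camera images.
- carrier: the loose sample carrier: a white ceramic oblong tray, 60 mm (own x) x 100 mm (own y) x 34 mm high, straight-sided, with a dark disc specimen lying in it below the rim; 0.2 to 0.4 kg. Origin at the centre of its underside, z up. It starts upright on the bench to the left or the right of the stage. Either way round is right in the nest.
- stage: the fixed sample stage: an aluminium plate 260 mm (own x) x 150 mm (own y), 15 mm thick, with the carrier nest towards its +x end and the clamp hub (dark cylinder, 68 mm across, with a steel cam track on top, 42 mm above the bench) on its -x end, 140 mm from the nest centre. Origin at the centre of its underside, on the bench; z up.
- nest (a point): centre of the nest, on the plate's top face (15 mm above the bench), axes as the stage's. Four steel corner stops, 8 mm high, leave a pocket 68 mm (x) x 108 mm (y): the carrier's long side goes along y with 4 mm to spare all round. Each stop is an L whose legs reach 15 mm in from the pocket's corner, so the middles of all four sides are open.
- wing (a joint): turn of the clamp, rad, anticlockwise from above. 0: unlocked, bar and wing along the stage's -y; 1.571 (end stop): locked, bar along the stage's +x over the nest. Starts at 0 to 0.35. Friction 0.1 Nm; it stays where left up to about 1.3; beyond, a spring (0.2 Nm) snaps it round and 5 mm down into the notch. A tight grip keeps it from dropping: let go past 1.35.
- bar_tip (a point): tip of the steel clamp bar, at its underside, 160 mm from the hub axis. The bar (20 mm wide, 12 mm thick) turns with the wing, below it: its top is 27 mm under the wing's centre; it reaches 30 mm past the axis on the other side. Its underside, 56 mm above the bench unlocked, passes about 6 mm over a seated carrier; about 2 mm when locked.
- grip (a point): centre of the wing handle, on the vertical hub axis, 95 mm above the bench unlocked (90 locked); turns with the clamp, own x along wing and bar. The wing is aluminium, 104 mm long (x), 14 mm thick (y), 30 mm high, centred here.
- dish: bystander, loose: clear glass crystallising dish, 120 mm across, 50 mm high; origin at the centre of its underside
- tape: bystander, loose: roll of grey tape lying flat, 110 mm across, 48 mm high; origin at the centre of its underside
- spatula: bystander, loose: spatula with wooden handle lying flat, 190 mm long (origin near its middle)
- beaker: bystander, loose: clear glass beaker, 84 mm across, 100 mm high; origin at the centre of its underside
- reagent: bystander, loose: small amber bottle with black cap, 70 mm across, 135 mm high; origin at the centre of its underside
- glovebox: bystander, loose: cardboard box, 120 x 220 x 70 mm high; origin at the centre of its underside
- jar: bystander, loose: glass jar with white lid, 60 mm across, 75 mm high; origin at the centre of its underside
Things that resemble listed ones, but are neither listed nor needed, are in the scene too. There is more than one size of the carrier; the job needs the largest.

How it is judged (in metres and radians):
On the way, in this order (a step that is already met when the one before it is completed fails the run):
1. the carrier lies flat between the four stops, let go, before the clamp is turned (x of carrier in the frame of nest between -0.0055 and 0.0055 m and y of carrier in the frame of nest between -0.0055 and 0.0055 m and z of carrier in the frame of nest below 0.003 m and angle between carrier's own z axis and vertical below 0.06 rad and angle between the y axis of carrier and the y axis of nest, either way round below 0.12 rad and contact force between the fingers and carrier below 0.1 N and linear speed of carrier below 0.02 m/s and value of joint wing below 0.7 rad), for 0.2 s.
2. the clamp has dropped into its locked notch (value of joint wing above 1.5 rad), for 0.2 s.
At the end, for the whole second after the job is handed in: The carrier rests flat in the nest (underside within 3 mm of the plate, centre within 5.5 mm of the nest's along each axis, long side within 0.12 rad of the nest's y axis), released and still, and the clamp stands still in its notch (joint above 1.5 rad) (x of carrier in the frame of nest between -0.0055 and 0.0055 m and y of carrier in the frame of nest between -0.0055 and 0.0055 m and z of carrier in the frame of nest below 0.003 m and angle between carrier's own z axis and vertical below 0.06 rad and angle between the y axis of carrier and the y axis of nest, either way round below 0.12 rad and contact force between the fingers and carrier below 0.1 N and linear speed of carrier below 0.02 m/s and value of joint wing above 1.5 rad and velocity of joint wing between -0.05 and 0.05 rad/s); the robot touches nothing.
It fails at once if the carrier is dropped (falls freely faster than 0.6 m/s, some 20 mm) (contact force between the fingers and carrier below 0.05 N and linear speed of carrier above 0.6 m/s).
It fails at once if a bystander is moved more than 40 mm (distance of any of dish, tape, spatula, beaker, reagent, glovebox, jar from where it was at the start of the episode above 0.04 m).
It also fails if it takes over 48 s, if anything falls off the work surface, if the arm or the gripper's body presses on something with over 40 N, if the wrist force passes 120 N, or if a joint passes its speed limit or range.

## Working session

There is one attempt and no reset: what is moved stays moved. The work goes in short steps, Python scripts to look and compute and a shell command to move; the robot and the scene stay as the last step left them, time stands still between calls to the robot, and variables do not carry over. Pictures are saved under pics/ and viewed, at most 10 in all, crops included, and the job is handed in when it is done.

```bash
mkdir -p pics; ls; cat > h.py <<'E'
import numpy as np, cv2
from plant import ctrl
def save(s,n): cv2.imwrite(f'pics/{n}.png',s['frame'][:,:,::-1])
def px(s,X):
    c=s['R']@np.array(X)+s['t']; p=s['K']@c; return (p[:2]/p[2]).round(1)
def ray(s,uv,z):
    d=s['R'].T@np.linalg.solve(s['K'],[uv[0],uv[1],1.]); o=-s['R'].T@s['t']
    return o+d*(z-o[2])/d[2]
E
python3 - <<'E'
from h import *
for n in ['top','scene']:
    s=ctrl.snapshot(n); save(s,n+'0')
    for t in ['carrier','stage','nest','bar_tip','grip']+(['dish','tape','spatula','beaker','reagent','glovebox','jar'] if n=='top' else []):
        for r in ctrl.mark_of(s,t)[:4]:
            print(n,t,round(r['p'],2),np.round(r['location'],3),px(s,r['location']))
o=ctrl.get_obs();print(o['clock'],o['tool_pos'],o['orientation'])
E
```

```text
pics
top carrier 0.87 [ 0.451 -0.335  0.003] [473.7 228.1]
top carrier 0.79 [ 0.572 -0.331  0.004] [470.4 188.7]
top carrier 0.74 [ 0.761  0.208 -0.002] [294.8 132.6]
top carrier 0.69 [ 0.336 -0.313  0.005] [468.7 266.3]
top stage 0.77 [ 0.612 -0.025  0.001] [370.5 177.9]
top nest 0.63 [ 0.549 -0.021  0.016] [370.6 198. ]
top bar_tip 0.58 [0.664 0.125 0.054] [321.8 159.4]
top bar_tip 0.23 [ 0.691 -0.032  0.096] [376.7 146.4]
top grip 0.84 [ 0.693 -0.029  0.094] [375.6 145.9]
top dish 0.8 [ 0.512  0.325 -0.001] [258.  212.9]
top tape 0.6 [0.758 0.208 0.   ] [294.6 133.2]
top spatula 0.58 [ 0.372 -0.027 -0.001] [373.7 256.2]
top beaker 0.73 [ 0.448 -0.334  0.004] [473.4 228.9]
top reagent 0.85 [0.686 0.38  0.001] [239.8 157.1]
top glovebox 0.9 [0.46  0.563 0.001] [180.3 231.5]
top glovebox 0.46 [ 0.612 -0.025  0.001] [370.6 178. ]
top jar 0.96 [0.61  0.498 0.002] [201.8 182.4]
scene carrier 0.84 [ 0.574 -0.331 -0.003] [170.3 225.8]
scene carrier 0.64 [ 0.446 -0.336 -0.003] [176.7 191.5]
scene carrier 0.61 [ 0.333 -0.311  0.002] [189.7 162.8]
scene stage 0.89 [ 0.612 -0.024 -0.004] [267.1 238.5]
scene nest 0.61 [ 0.546 -0.022  0.012] [268.7 217.1]
scene bar_tip 0.75 [0.663 0.133 0.056] [317.7 246.1]
scene grip 0.83 [ 0.692 -0.031  0.097] [258.7 248.1]
0.95 [0.16752694 0.65385454 0.40466874] [-1.79998159e+02  3.07350256e-03 -1.43701804e+01]
```

```bash
python3 - <<'E'
import cv2
a=cv2.imread('pics/top0.png');cv2.imwrite('pics/top1.png',cv2.resize(a[90:310,160:520],None,fx=2.2,fy=2.2,interpolation=cv2.INTER_CUBIC))
E
```

```text
(no output)
```

View pics/top1.png

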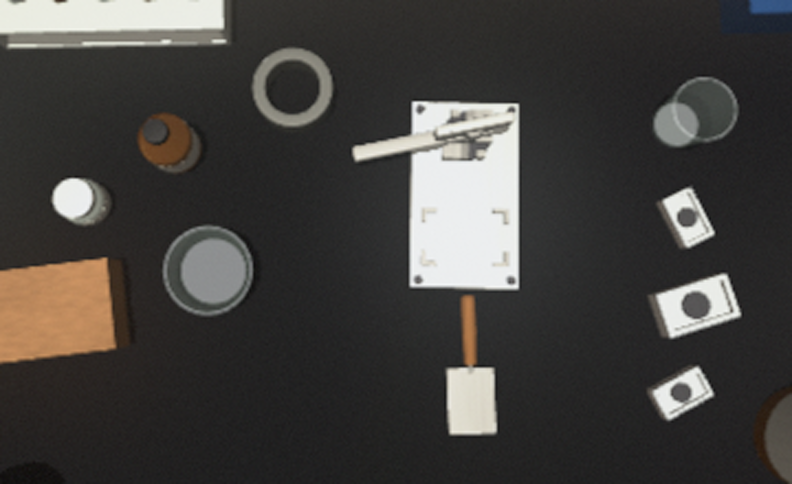

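View pics/scene0.png

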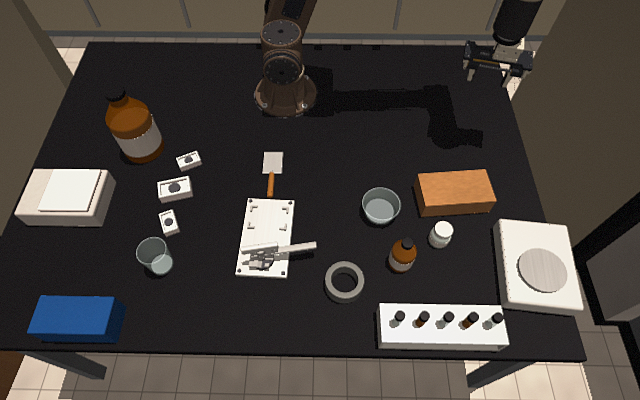

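Three white trays in the top picture: (471,189), (474,228) and (469,267). The middle one is clearly the largest, so it fits the description. I'll confirm that in a crop and measure the angles.

```bash
python3 - <<'E'
from h import *
s=ctrl.snapshot('top')
cv2.imwrite('pics/crop.png',cv2.resize(s['frame'][165:290,420:540,::-1],None,fx=4.5,fy=4.5,interpolation=cv2.INTER_CUBIC))
def rect(m,z):
    c=max(cv2.findContours(m.astype(np.uint8),0,1)[0],key=cv2.contourArea)[:,0]
    P=np.array([ray(s,p,z)[:2] for p in c],np.float32)
    r=cv2.minAreaRect(P*1000); return np.round(r[0]+r[1]+(r[2],),1)
for r in ctrl.trace(s,'carrier')[:4]: print('car',r['p'],rect(r['pixels'],.034))
for r in ctrl.trace(s,'stage')[:1]: print('stage',r['p'],rect(r['pixels'],.015))
g=s['frame'].astype(int); m=(g.min(2)>170); m[:, :330]=0; m[:,410:]=0; m[:130]=0;m[230:]=0
print('stage bright',rect(m,.015))
E
```

```text
car 0.84 [ 451.9 -327.8   63.4  109.2   15.3]
car 0.84 [ 570.6 -321.9   71.4   50.4   23.6]
car 0.57 [ 335.2 -302.1   47.8   77.3   24.8]
stage 0.75 [610.8  13.1 231.  261.8  88.7]
stage bright [611.9   2.  199.9 258.2  87.9]
```

View pics/crop.png

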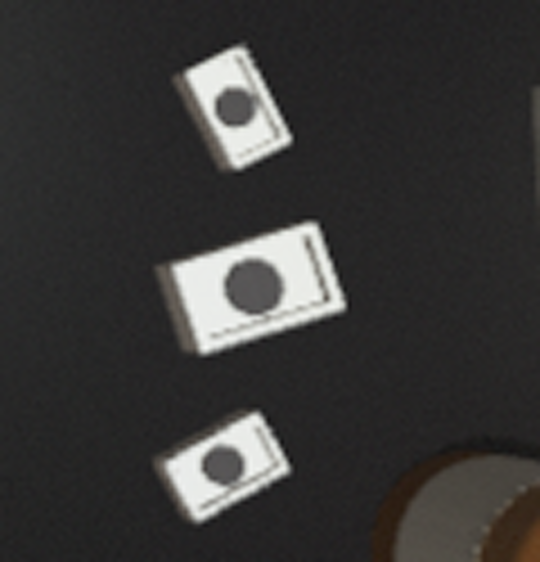

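The crop confirms it: the middle tray, about 63 x 100 mm in the measurement, is the largest and so the carrier. Short axis is about 15° from world x, giving a tool yaw of -75°. Now I'll move, swinging around in front of the base.

```bash
cat >> h.py <<'E'
def go(p,yaw):
    "shift (mm) and wz (deg) in the tool's axes from the current pose to TCP p, tool down at yaw"
    from scipy.spatial.transform import Rotation as Q
    o=ctrl.get_obs(); A=Q.from_euler('xyz',o['orientation'],degrees=True)
    B=Q.from_euler('xyz',[180,0,yaw],degrees=True)
    print(np.round(A.inv().apply(np.array(p)-o['tool_pos'])*1000,1),(A.inv()*B).as_rotvec(degrees=True).round(1))
E
python3 -m inch '[0,200,147,0,0,0,40, 0,200,147,0,0,0,40, 0,200,147,0,0,0,40, 0,200,147,0,0,0,40, 0,200,147,0,0,0,40]'
python3 -c "
from h import *
go([.5,.25,.405],-75); go([.45,-.331,.36],-75)"
```

```text
clock: 1.6
tool_pos: [0.3257, 0.46, 0.405]
orientation: [-180.0, 0.0, -54.7]
force: [1.1, 1.2, 0.3]
opening: 0.0879
gripper_force: 0.0
[ 2.721e+02 -2.080e+01 -1.000e-01] [-0.   0.  20.3]
[717.3 355.9  44.6] [-0.   0.  20.3]
```

```bash
python3 -m inch '[0,248,-10,0,0,0,20, 0,248,-10,0,0,0,20, 0,248,-10,0,0,0,20, 0,248,-10,0,0,0,20, 0,248,-10,0,0,0,20]'
python3 -c "
from h import *
go([.45,-.331,.36],-75)"
```

```text
clock: 2.1
tool_pos: [0.4783, 0.2642, 0.4051]
orientation: [-180.0, 0.0, -74.4]
force: [-0.3, 0.1, -0.1]
opening: 0.0875
gripper_force: 0.0
[565.5 187.7  44.7] [-0.   0.   0.6]
```

```bash
python3 -m inch '[0,230,76,18,0,0,0.6, 0,230,76,18,0,0,0.6, 0,230,76,18,0,0,0.6, 0,230,76,18,0,0,0.6, 0,230,76,18,0,0,0.6]'
python3 - <<'E'
from h import *
s=ctrl.snapshot('wrist'); save(s,'w1'); print(-s['R'].T@s['t'])
for t in ['nest','grip','stage','bar_tip']:
    for r in ctrl.mark_of(s,t)[:1]: print(t,r['p'],np.round(r['location'],4),px(s,r['location']))
go([.45,-.331,.36],-75)
E
```

```text
clock: 2.6
tool_pos: [0.4654, 0.0219, 0.3869]
orientation: [-180.0, 0.0, -75.0]
force: [1.3, -0.7, 0.0]
opening: 0.0879
gripper_force: 0.0
[ 0.48510609 -0.05497232  0.36774871]
nest 0.8 [ 0.5488 -0.0212  0.0128] [266.6 128.2]
grip 0.89 [ 0.6945 -0.0274  0.0925] [94.2 82.7]
stage 0.91 [ 0.6108 -0.0241  0.0008] [220.3 112.1]
bar_tip 0.81 [0.6632 0.126  0.0558] [140.9 226.6]
[338.7 107.4  26.8] [-0.  0. -0.]
```

View pics/w1.png

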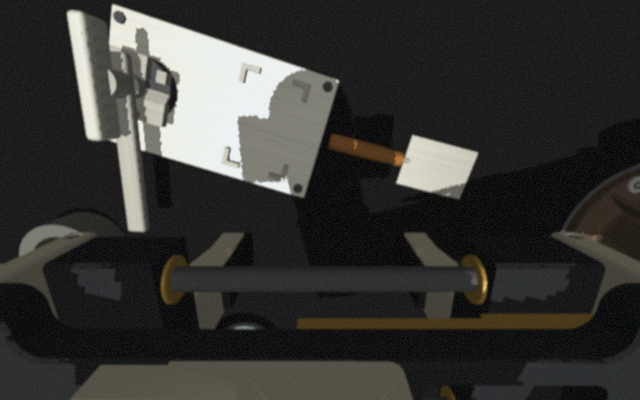

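The wrist view shows the plate, with corners near (112,5), (338,79) and (304,198), and four stops around (266,128). I'll compute the stage pose from those corners and continue to the carrier.

```bash
python3 -m inch '[0,238,75,20,0,0,0, 0,238,75,20,0,0,0, 0,238,75,20,0,0,0, 0,238,75,20,0,0,0, 0,238,75,20,0,0,0]'
python3 - <<'E'
import cv2,numpy as np
from h import *
# camera pose of picture w1: rebuild from a fixed camera-to-tool offset
s=ctrl.snapshot('wrist')
o=ctrl.get_obs()
from scipy.spatial.transform import Rotation as Q
A=Q.from_euler('xyz',o['orientation'],degrees=True).as_matrix()
Rc=s['R']@A; tc=s['R']@o['tool_pos']+s['t']
B=Q.from_euler('xyz',[180,0,-75],degrees=True).as_matrix()
R=Rc@B.T; t=tc-R@np.array([.4654,.0219,.3869]); w={'R':R,'t':t,'K':s['K']}
print('check',-R.T@t)
g=cv2.cvtColor(cv2.imread('pics/w1.png'),cv2.COLOR_BGR2GRAY)
c=np.array([[112,5],[338,79],[304,198]],np.float32).reshape(-1,1,2)
c=cv2.cornerSubPix(g,c,(6,6),(-1,-1),(3,30,.01))[:,0]; P=np.array([ray(w,p,.015)[:2] for p in c])
print(c.round(1).tolist(),P.round(4).tolist())
a,b=P[1]-P[0],P[2]-P[1]
print('len',np.linalg.norm(a),np.linalg.norm(b),'yaw+x',np.degrees(np.arctan2(a[1],a[0])),np.degrees(np.arctan2(b[1],b[0]))); 
ctr=(P[0]+P[2])/2; u=a/np.linalg.norm(a); print('stage centre',ctr,u)
for r in ctrl.mark_of(s,'carrier')[:3]: print(r['p'],np.round(r['location'],4),px(s,r['location']))
for r in ctrl.trace(s,'carrier')[:3]:
    m=r['pixels'].astype(np.uint8); q=max(cv2.findContours(m,0,1)[0],key=cv2.contourArea)[:,0]
    print(r['p'],q.min(0),q.max(0),np.round(cv2.minAreaRect(np.array([ray(s,p,.034)[:2]*1000 for p in q],np.float32))[0:3],1) if 0 else cv2.minAreaRect(np.array([ray(s,p,.034)[:2]*1000 for p in q],np.float32)))
save(s,'w2'); go([.45,-.331,.3],-75)
E
```

```text
clock: 3.35
tool_pos: [0.4561, -0.2256, 0.3669]
orientation: [-179.9, -0.0, -74.8]
force: [2.7, 0.4, 0.8]
opening: 0.0881
gripper_force: 0.0
check [ 0.48602514 -0.04960362  0.36877424]
[[111.5999984741211, 3.700000047683716], [339.1000061035156, 80.0], [302.8999938964844, 197.10000610351562]] [[0.7404, -0.1002], [0.4797, -0.0912], [0.4859, 0.0582]]
len 0.2608582592182748 0.14948107485579992 yaw+x 178.01258760407313 87.62223796474022
stage centre [ 0.61310729 -0.02102627] [-0.99939847  0.03467993]
0.97 [ 0.4492 -0.3325 -0.0019] [352.8  95. ]
0.87 [ 0.5703 -0.3309  0.0025] [249.7  66.2]
0.73 [ 0.3317 -0.3123  0.0047] [442.3 139.3]
0.97 [205  32] [283  89] ((567.5165405273438, -331.1682434082031), (73.10220336914062, 45.38678741455078), 24.610843658447266)
0.92 [419 104] [470 174] ((340.4304504394531, -310.8612060546875), (51.21470642089844, 73.22712707519531), 26.903793334960938)
0.65 [0 0] [158  64] ((729.4139404296875, -313.97662353515625), (154.9333953857422, 56.257102966308594), 15.182699203491211)
[99.6 32.2 66. ] [ 0.1  0.  -0.2]
```

View pics/w2.png

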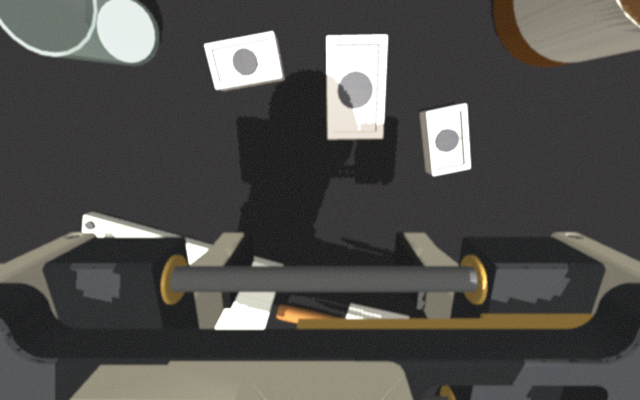

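The wrist view shows the carrier at (356,87), with the smaller trays at (245,61) and (446,140). The arm is now settled, so I'll measure the carrier's rim corners from here.

```bash
python3 - <<'E'
from h import *
s=ctrl.snapshot('wrist'); o=ctrl.get_obs()
print(-s['R'].T@s['t'],o['tool_pos'],o['orientation'],o['clock'])
g=cv2.cvtColor(s['frame'],cv2.COLOR_RGB2GRAY)
m=(g>110).astype(np.uint8); m=cv2.morphologyEx(m,cv2.MORPH_CLOSE,np.ones((25,25)))
best=None
for q in cv2.findContours(m,0,1)[0]:
    if cv2.contourArea(q)<1500: continue
    r=cv2.minAreaRect(np.array([ray(s,p,.034)[:2]*1000 for p in q[:,0]],np.float32))
    print(q[:,0].min(0),q[:,0].max(0),r)
go([.45,-.331,.3],-75)
E
```

```text
[ 0.47507543 -0.30343117  0.34683614] [ 0.45587415 -0.22519251  0.36627379] [ 1.79960023e+02  1.90056965e-02 -7.50663193e+01] 3.55
[ 70 361] [412 399] ((498.3843688964844, 83.37120819091797), (506.1352844238281, 71.11712646484375), 14.801793098449707)
[552 232] [639 312] ((94.59054565429688, -225.7039794921875), (76.19054412841797, 137.4557342529297), 50.795745849609375)
[  0 214] [583 329] ((452.27545166015625, -96.02568054199219), (760.6915893554688, 156.85984802246094), 11.325812339782715)
[418 102] [470 176] ((339.2207946777344, -310.70989990234375), (50.91225051879883, 74.00894927978516), 27.08541488647461)
[323  34] [386 139] ((450.7474060058594, -335.8912048339844), (63.257083892822266, 102.58919525146484), 16.15789031982422)
[201  31] [281  91] ((568.1094970703125, -331.030517578125), (74.46393585205078, 46.82400131225586), 24.652311325073242)
[512   0] [639  61] ((254.60049438476562, -443.1886901855469), (135.6620635986328, 53.27302169799805), 14.87682819366455)
[0 0] [152  65] ((732.10400390625, -314.4580078125), (153.5189208984375, 56.91421890258789), 14.876815795898438)
[100.7  32.9  66.3] [ 0.   0.  -0.1]
```

```bash
python3 -m inch '[0,40,15,20,0,0,-0.8, 0,75,25,40,0,0,-0.8, 0,104.5,34,60,0,0,-0.8, 0,104.5,34,80,0,0,-0.8, 0,104.5,34,110,0,0,-0.8]'
python3 -m inch '[0,0,0,20,0,0,0, 0,0,0,40,0,0,0, 0,0,0,58,0,0,0, 0,0,0,70,0,0,0, 0,0,0,73,0,0,0]'
python3 -m inch '[0.2,0,0,0,0,0,0, 0.3,0,0,0,0,0,0, 0.5,0,0,0,0,0,0, 1,0,0,0,0,0,0, 1,0,0,0,0,0,0]'
python3 -c "
from h import *
go([.45,-.335,.183],-74.2)"
```

```text
clock: 4.05
tool_pos: [0.4515, -0.3337, 0.257]
orientation: [-179.9, -0.1, -74.1]
force: [0.8, -0.6, -0.4]
opening: 0.0875
gripper_force: 0.0
clock: 4.55
tool_pos: [0.4504, -0.3331, 0.1826]
orientation: [179.9, 0.1, -74.0]
force: [0.2, 0.7, -0.2]
opening: 0.0875
gripper_force: 0.0
clock: 5.05
tool_pos: [0.4501, -0.3348, 0.1845]
orientation: [-179.9, -0.1, -74.2]
force: [0.4, 2.4, 4.5]
opening: 0.0597
gripper_force: 30.0
[0.2 0.2 1.5] [-0.1 -0.1  0. ]
```

Gripped (opening 59.7 mm, 30 N). Lifting and heading towards the nest.

```bash
python3 -m inch '[1,0,0,-15,0,0,0, 1,0,0,-40,0,0,0, 1,0,0,-80,0,0,0, 1,0,0,-120,0,0,0, 1,0,0,-150,0,0,0]'
python3 - <<'E'
from h import *
s=ctrl.snapshot('top')
for n,z in(('carrier',0),):
  for r in ctrl.mark_of(s,n)[:4]: print(r['p'],np.round(r['location'],4))
o=ctrl.get_obs();print(o['opening'],o['gripper_force'],o['force'])
go([.5,.04,.36],-92)
E
```

```text
clock: 5.55
tool_pos: [0.4494, -0.3347, 0.3358]
orientation: [-180.0, -0.0, -74.2]
force: [0.5, -0.7, -3.8]
opening: 0.0603
gripper_force: 30.0
0.059877712629030556 29.998264722526073 [ 1.24487098  0.16616994 -2.76260203]
[-347.3 -150.2  -22.6] [-0.4 -0.2 17.8]
```

```bash
python3 -m inch '[1,-45,-20,-8,0,0,6, 1,-90,-39,-15,0,0,12, 1,-135,-58,-23,0,0,17.8, 1,-180,-78,-23,0,0,17.8, 1,-222,-96,-23,0,0,17.8]'
python3 -c "
from h import *
go([.5,.04,.36],-92)"
```

```text
clock: 6.15
tool_pos: [0.4807, -0.093, 0.3558]
orientation: [179.9, 0.0, -92.0]
force: [2.1, -0.3, -4.6]
opening: 0.0598
gripper_force: 30.0
[-133.6  -14.5   -4.2] [ 0.1  0.  -0. ]
```

```bash
python3 -m inch '[1,-45,-5,-1,0,0,0, 1,-90,-10,-1,0,0,0, 1,-130,-14,-1,0,0,0, 1,-133,-14,-1,0,0,0, 1,-133,-14,-1,0,0,0]'
python3 -m inch '[1,0,0,0,0,0,0, 1,0,0,0,0,0,0]'
python3 - <<'E'
from h import *
s=ctrl.snapshot('wrist'); save(s,'w3'); o=ctrl.get_obs(); np.savez('w3.npz',**{k:s[k] for k in 'KRt'},p=o['tool_pos'],q=o['orientation'])
for n in('nest','stage','grip','bar_tip','carrier'):
  for r in ctrl.mark_of(s,n)[:1]: print(n,r['p'],np.round(r['location'],4),px(s,r['location']))
E
```

```text
clock: 6.65
tool_pos: [0.4996, 0.0385, 0.3563]
orientation: [179.9, -0.0, -91.9]
force: [0.5, 0.3, -2.6]
opening: 0.06
gripper_force: 30.0
clock: 6.85
tool_pos: [0.4997, 0.0365, 0.3572]
orientation: [179.9, -0.0, -92.1]
force: [0.2, 0.1, -3.6]
opening: 0.0599
gripper_force: 30.0
nest 0.74 [ 0.5536 -0.0222  0.014 ] [273.4 135.7]
stage 0.88 [ 6.105e-01 -2.210e-02 -3.000e-04] [227.4 136.6]
grip 0.93 [ 0.6951 -0.0287  0.0921] [ 93.3 140.4]
carrier 0.82 [0.499  0.0391 0.1697] [323.8 244.8]
```

View pics/w3.png

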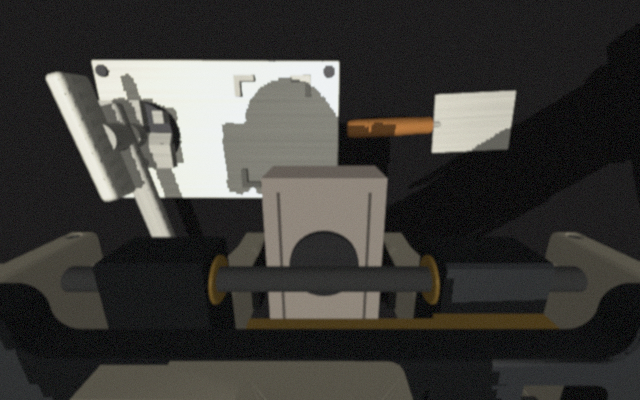

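The wrist view shows the held carrier square in the fingers, with rim corners at about (263,178) and (386,178). The plate spans (92,60) to (339,198), with stops at about (244,86), (301,86) and (252,178). An enlarged crop will pin down the stops.

```bash
python3 - <<'E'
import cv2
a=cv2.imread('pics/w3.png');cv2.imwrite('pics/c3.png',cv2.convertScaleAbs(cv2.resize(a[55:205,220:400],None,fx=4,fy=4,interpolation=cv2.INTER_CUBIC),alpha=1.0))
E
```

```text
(no output)
```

View pics/c3.png

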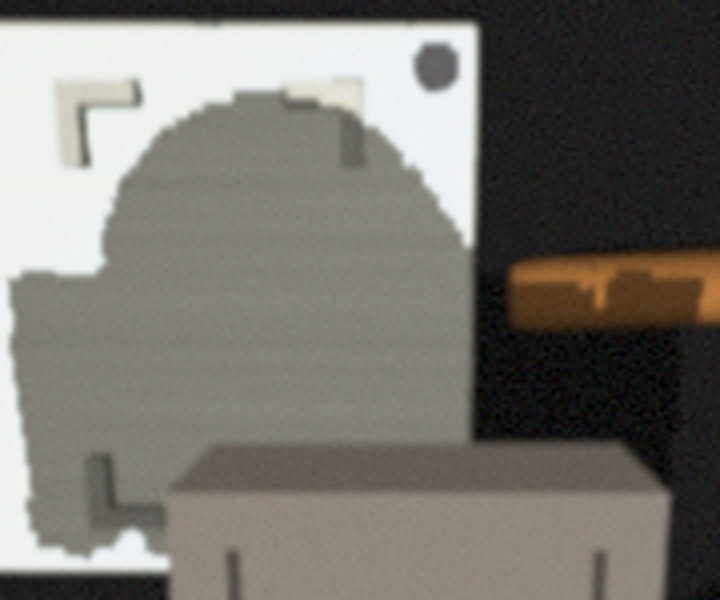

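```bash
python3 - <<'E'
from h import *
from scipy.spatial.transform import Rotation as Q
s=dict(np.load('w3.npz')); f=lambda x,y:((x+.5)/4-.5+220,(y+.5)/4-.5+55)
P={n:ray(s,f(*c),z)[:2] for n,c,z in [('UL',(79,103),.023),('UR',(341,103),.023),('LL',(111,507),.023),('oUL',(57,82),.023),('oUR',(362,80),.023),('oLL',(90,528),.023),('pR',(478,22),.015),]}
P['pTL']=ray(s,(92,60),.015)[:2]
for k,v in P.items(): print(k,v.round(4))
for a,b in [('UL','UR'),('UL','LL'),('oUL','oUR'),('oUL','oLL'),('pTL','pR')]:
    d=P[b]-P[a]; print(a,b,np.linalg.norm(d).round(4),np.degrees(np.arctan2(d[1],d[0])).round(2))
print('nest in',(P['UR']+P['LL'])/2,'out',(P['oUR']+P['oLL'])/2)
# held carrier
zr=s['p'][2]-.159-.0245+.034; A=Q.from_euler('xyz',s['q'],degrees=True)
for c in[(165,492),(670,492)]:
    X=ray(s,f(*c),zr); print('rim',X.round(4),'tool',(A.inv().apply(X-s['p'])*1000).round(1))
E
```

```text
UL [ 0.5825 -0.0801]
UR [ 0.5144 -0.0777]
LL [0.5864 0.0275]
oUL [ 0.5876 -0.0853]
oUR [ 0.5087 -0.083 ]
oLL [0.5931 0.0335]
pR [ 0.478  -0.0969]
pTL [ 0.7363 -0.1062]
UL UR 0.0681 177.97
UL LL 0.1076 87.93
oUL oUR 0.0789 178.32
oUL oLL 0.1189 87.31
pTL pR 0.2585 177.95
nest in [ 0.5503954  -0.02511664] out [ 0.55091812 -0.02477947]
rim [ 0.5269 -0.0154  0.2079] tool [ 50.9 -29.  149.5]
rim [ 0.4672 -0.0133  0.2079] tool [ 50.9  30.7 149.5]
```

Measured pocket is 68.1 x 107.6 mm, which matches the spec. Nest is at (0.5505, -0.025) with yaw 178°, and the carrier sits 0.9 mm ahead in the tool. Moving over the nest.

```bash
python3 -c "
from h import *
go([.551,-.0241,.26],-92.05);go([.551,-.0241,.1985],-92.05)"
```

```text
[ 59.4 -53.   97.7] [-0.  0.  0.]
[ 59.4 -53.  159.2] [-0.  0.  0.]
```

```bash
python3 -m inch '[1,20,-18,20,0,0,0, 1,40,-36,45,0,0,0, 1,59.4,-53,75,0,0,0, 1,59.4,-53,98,0,0,0, 1,59.4,-53,115,0,0,0]'
python3 -m inch '[1,0,0,10,0,0,0, 1,0,0,20,0,0,0, 1,0,0,26,0,0,0, 1,0,0,29,0,0,0, 1,0,0,29,0,0,0]'
python3 -c "
from h import *
go([.551,-.0241,.1985],-92.05)
print(ctrl.get_obs()['force'])
s=ctrl.snapshot('wrist');save(s,'w4')"
```

```text
clock: 7.65
tool_pos: [0.5509, -0.0246, 0.2407]
orientation: [179.9, -0.0, -92.1]
force: [0.4, 0.0, -4.1]
opening: 0.0596
gripper_force: 30.0
clock: 8.15
tool_pos: [0.5511, -0.0234, 0.2139]
orientation: [-180.0, 0.0, -91.9]
force: [-0.3, 0.6, -4.1]
opening: 0.0599
gripper_force: 30.0
[ 0.7  0.1 15.4] [-0.   0.   0.1]
[-0.2566867   0.58985658 -4.08361728]
```

View pics/w4.png

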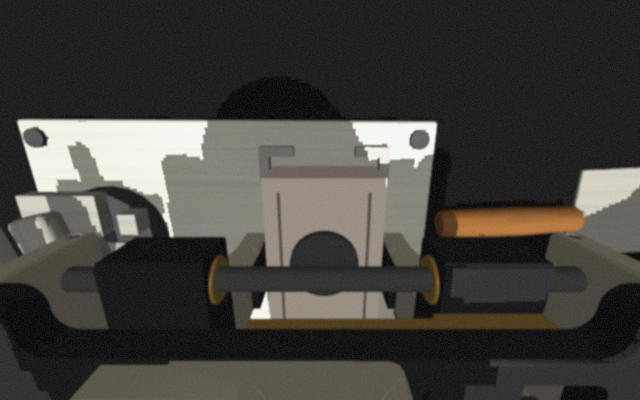

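The carrier spans columns 262–386 and sits centred between the stops (260–388). Lowering gently.

```bash
python3 -m inch '[1,0,0,5,0,0,0, 1,0,0,10,0,0,0, 1,0,0,13,0,0,0, 1,0,0,14,0,0,0, 1,0,0,14,0,0,0]'
python3 -m inch '[1,0,0,1,0,0,0, 1,0,0,1,0,0,0, 1,0,0,1,0,0,0]'
```

```text
clock: 8.7
tool_pos: [0.551, -0.0236, 0.1996]
orientation: [180.0, -0.0, -92.0]
force: [0.6, -0.5, -4.3]
opening: 0.0599
gripper_force: 30.0
clock: 9.0
tool_pos: [0.5511, -0.0235, 0.1995]
orientation: [-180.0, 0.0, -92.0]
force: [-4.0, 1.1, 4.6]
opening: 0.0594
gripper_force: 30.0
```

Contact at the expected height (0.1995). Releasing slowly.

```bash
python3 -m inch '[0.25,0,0,0,0,0,0, 0.15,0,0,0,0,0,0, 0,0,0,0,0,0,0, 0,0,0,0,0,0,0, 0,0,0,0,0,0,0]'
python3 -m inch '[0,0,0,-20,0,0,0, 0,0,0,-50,0,0,0, 0,0,0,-90,0,0,0, 0,0,0,-130,0,0,0, 0,0,0,-160,0,0,0]'
python3 -c "
from h import *
go([.50,.04,.356],-92)"
```

```text
clock: 9.5
tool_pos: [0.5511, -0.0236, 0.1987]
orientation: [-180.0, 0.0, -92.0]
force: [-1.0, 0.6, -1.0]
opening: 0.0869
gripper_force: 0.0
clock: 10.0
tool_pos: [0.5512, -0.0236, 0.3614]
orientation: [-179.9, 0.0, -92.0]
force: [0.9, -0.3, 0.5]
opening: 0.0877
gripper_force: 0.0
[-61.9  53.3   5.3] [-0.1  0.   0. ]
```

Released. I'll step back to a spot where the wrist camera sees both carrier and wing.

```bash
python3 -m inch '[0,-35,-30,-10,0,0,-4, 0,-70,-60,-20,0,0,-8, 0,-80,-66,-20,0,0,-12, 0,-80,-66,-20,0,0,-12, 0,-80,-66,-20,0,0,-12]'
python3 - <<'E'
from h import *
s=ctrl.snapshot('wrist'); save(s,'w5'); o=ctrl.get_obs(); np.savez('w5.npz',**{k:s[k] for k in 'KRt'},p=o['tool_pos'],q=o['orientation'])
print(o['tool_pos'],o['orientation'])
for n in('grip','bar_tip','carrier','nest'):
  for r in ctrl.mark_of(s,n)[:1]: print(n,r['p'],np.round(r['location'],4),px(s,r['location']))
E
```

```text
clock: 10.5
tool_pos: [0.6194, 0.0541, 0.378]
orientation: [179.9, -0.0, -80.0]
force: [0.4, -0.5, -0.4]
opening: 0.0877
gripper_force: 0.0
[0.61923699 0.05370795 0.37819388] [ 1.79932102e+02 -9.13666297e-03 -8.00519417e+01]
grip 0.89 [ 0.6936 -0.0275  0.0929] [256.4  98.4]
bar_tip 0.75 [0.6637 0.123  0.0575] [275.1 239. ]
carrier 0.74 [ 0.5505 -0.0226  0.0139] [390.6 128.4]
```

View pics/w5.png

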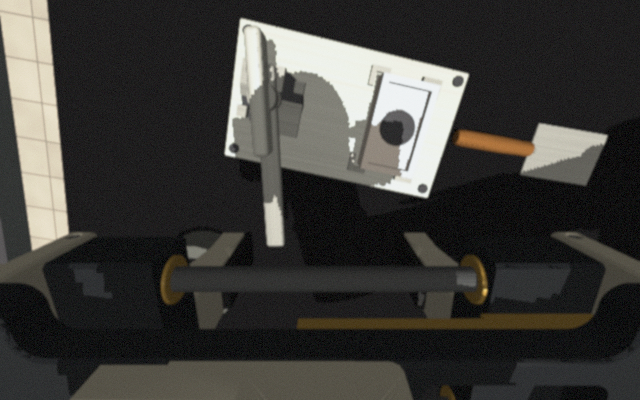

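The carrier lies within its stops at (395,125). The wing runs from about (252,27) to (261,153), with the bar tip at (275,243). Computing the wing's centre and angle.

```bash
python3 - <<'E'
from h import *
s=dict(np.load('w5.npz'))
a,b=ray(s,(252.5,27),.11)[:2],ray(s,(261.5,152),.11)[:2]
print(a,b,'len',np.linalg.norm(b-a),'mid',(a+b)/2,'ang',np.degrees(np.arctan2(*(b-a)[::-1])))
t=ray(s,(275,245),.068)[:2]; h=np.array([.691,-.03]); d=t-h; print(t,np.linalg.norm(d),np.degrees(np.arctan2(d[1],d[0])))
go([.691,-.0295,.30],-80)
go([.691,-.0295,.259],-80)
E
```

```text
[ 0.69822671 -0.07921656] [0.68050933 0.01632793] len 0.0971733309375722 mid [ 0.68936802 -0.03144431] ang 100.50536627225203
[0.66183118 0.1252873 ] 0.15800305023315675 100.63834844541282
[ 94.  -56.2  78.8] [-0. -0. -0.]
[ 94.  -56.2 119.8] [-0. -0. -0.]
```

```bash
python3 -m inch '[0,35,-20,10,0,0,-0.5, 0,70,-42,20,0,0,-0.5, 0,94.5,-56,40,0,0,-0.5, 0,94.5,-56,65,0,0,-0.5, 0,94.5,-56,85,0,0,-0.5]'
python3 -m inch '[0,0,0,15,0,0,0, 0,0,0,28,0,0,0, 0,0,0,34,0,0,0, 0,0,0,34,0,0,0]'
python3 -m inch '[0.5,0,0,0,0,0,0, 0.8,0,0,0,0,0,0, 0.8,0,0,0,0,0,0, 0.8,0,0,0,0,0,0, 0.8,0,0,0,0,0,0]'
python3 -c "
from h import *
go([.6905,-.03,.259],-79.5)"
```

```text
clock: 11.25
tool_pos: [0.6912, -0.0309, 0.292]
orientation: [179.9, 0.0, -79.6]
force: [-0.4, 0.1, 0.2]
opening: 0.0871
gripper_force: 0.0
clock: 11.65
tool_pos: [0.6912, -0.0291, 0.2593]
orientation: [180.0, -0.0, -79.5]
force: [0.4, 0.3, 0.2]
opening: 0.0876
gripper_force: 0.0
clock: 12.15
tool_pos: [0.6914, -0.0292, 0.26]
orientation: [-180.0, -0.0, -79.5]
force: [-0.6, -0.1, -0.1]
opening: 0.0529
gripper_force: 0.0
[0.6 1.  1. ] [-0. -0.  0.]
```

```bash
python3 -m inch '[0.8,0,0,0,0,0,0, 0.8,0,0,0,0,0,0, 0.8,0,0,0,0,0,0, 0.8,0,0,0,0,0,0, 0.8,0,0,0,0,0,0]'
```

```text
clock: 12.65
tool_pos: [0.6914, -0.0292, 0.2597]
orientation: [-180.0, -0.0, -79.5]
force: [0.9, 0.1, -0.1]
opening: 0.0246
gripper_force: 30.0
```

```bash
python3 -m inch '[0.8,0,0,0,0,0,0, 0.8,0,0,0,0,0,0, 0.8,0,0,0,0,0,0]'
python3 -c "
from h import *
s=ctrl.snapshot('wrist'); save(s,'w6')
s=ctrl.snapshot('scene'); print(px(s,[.69,-.03,.1]))"
```

```text
clock: 12.95
tool_pos: [0.6914, -0.0292, 0.2597]
orientation: [-180.0, -0.0, -79.5]
force: [0.7, 0.4, -0.0]
opening: 0.0245
gripper_force: 30.0
[258.9 246.9]
```

View pics/w6.png

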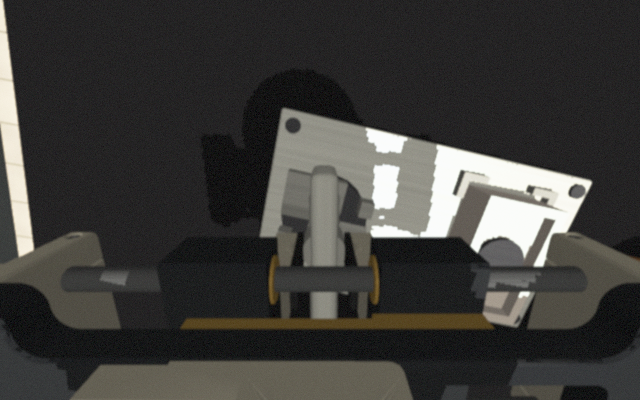

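The wing is centred between the open fingers (columns 295–358, wing at 325). Closing to a loose fit.

```bash
python3 -m inch '[0.88,0,0,0,0,0,0, 0.88,0,0,0,0,0,0, 0.88,0,0,0,0,0,0, 0.88,0,0,0,0,0,0, 0.88,0,0,0,0,0,0]'
```

```text
clock: 13.55
tool_pos: [0.6914, -0.0292, 0.2597]
orientation: [-180.0, 0.0, -79.5]
force: [0.5, 0.3, -0.2]
opening: 0.0247
gripper_force: 30.0
```

The fingers stopped at 24.6 mm on what looks like the wing's central boss, with the load centred. Turning with this grip and watching the force.

```bash
python3 -m inch '[0.88,0,0,0,0,0,-6, 0.88,0,0,0,0,0,-12, 0.88,0,0,0,0,0,-18, 0.88,0,0,0,0,0,-18]'
python3 - <<'E'
from h import *
print(ctrl.get_obs()['moment'])
s=ctrl.snapshot('top')
for r in ctrl.mark_of(s,'bar_tip')[:1]:
    d=np.array(r['location'])[:2]-[.6905,-.03]; print(r['p'],np.round(r['location'],3),np.linalg.norm(d),np.degrees(np.arctan2(d[1],d[0])))
E
```

```text
clock: 13.95
tool_pos: [0.6915, -0.0292, 0.2597]
orientation: [-180.0, -0.0, -61.4]
force: [2.0, 0.6, -1.7]
opening: 0.0246
gripper_force: 30.0
[ 0.05759776 -0.55688501  0.06972846]
0.37 [ 0.549 -0.024  0.014] 0.1419398816400803 177.45609176288443
```

```bash
python3 - <<'E'
from h import *
for c in('scene','wrist'):
  s=ctrl.snapshot(c)
  for r in ctrl.mark_of(s,'bar_tip')[:2]:
    d=np.array(r['location'])[:2]-[.6905,-.03]; print(c,r['p'],np.round(r['location'],3),np.linalg.norm(d),np.degrees(np.arctan2(d[1],d[0])))
  if c=='scene': cv2.imwrite('pics/s6.png',cv2.resize(s['frame'][190:310,190:360,::-1],None,fx=4,fy=4,interpolation=cv2.INTER_CUBIC))
E
```

```text
scene 0.54 [0.618 0.119 0.054] 0.16610129439591972 116.07140024100595
```

View pics/s6.png

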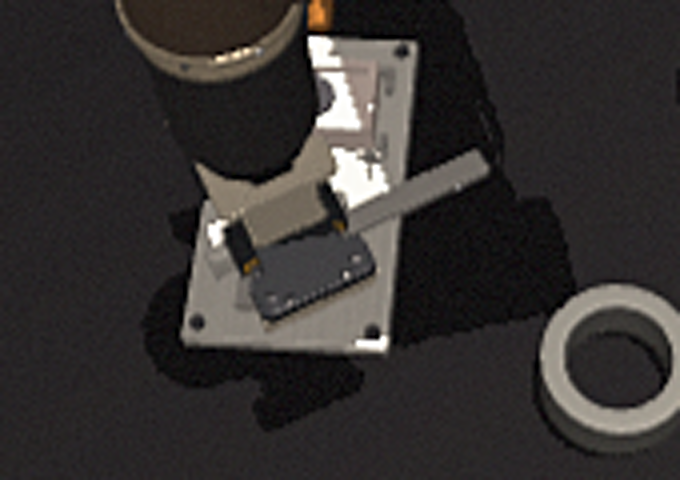

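The bar is following the tool (about 116–118°). I've now used up the picture allowance, and one over, so I'll go by numbers from here. Continuing the turn.

```bash
python3 -m inch '[0.88,0,0,0,0,0,-8, 0.88,0,0,0,0,0,-16, 0.88,0,0,0,0,0,-24, 0.88,0,0,0,0,0,-32, 0.88,0,0,0,0,0,-38]'
python3 -c "
from h import *
print(ctrl.get_obs()['moment'])
for c in ('scene','top'):
  s=ctrl.snapshot(c)
  for r in ctrl.mark_of(s,'bar_tip')[:1]: print(r['p'],np.round(r['location'],3))
"
```

```text
clock: 14.75
tool_pos: [0.6917, -0.0289, 0.2598]
orientation: [-179.9, -0.0, -23.2]
force: [3.5, 1.9, -2.6]
opening: 0.0246
gripper_force: 30.0
[ 0.52888609 -1.16867897 -0.14940121]
0.52 [0.544 0.042 0.054]
0.58 [0.545 0.032 0.055]
```

```bash
python3 -m inch '[0.88,0,0,0,0,0,-7, 0.88,0,0,0,0,0,-14, 0.88,0,0,0,0,0,-16, 0.88,0,0,0,0,0,-16]'
python3 -m inch '[0,0,0,0,0,0,0, 0,0,0,0,0,0,0, 0,0,0,0,0,0,0, 0,0,0,0,0,0,0, 0,0,0,0,0,0,0]'
python3 -c "
from h import *
for c in ('scene','top'):
  s=ctrl.snapshot(c)
  for n in ('bar_tip','grip'):
   for r in ctrl.mark_of(s,n)[:1]: print(n,r['p'],np.round(r['location'],3))
"
```

```text
clock: 15.35
tool_pos: [0.6915, -0.0288, 0.258]
orientation: [-180.0, 0.0, -7.6]
force: [7.1, 1.0, -11.1]
opening: 0.0243
gripper_force: 30.0
clock: 15.85
tool_pos: [0.6912, -0.0293, 0.26]
orientation: [180.0, -0.0, -7.5]
force: [0.0, 0.3, -0.3]
opening: 0.0588
gripper_force: 0.0
bar_tip 0.38 [0.686 0.377 0.001]
grip 0.77 [ 0.691 -0.028  0.09 ]
bar_tip 0.63 [ 0.532 -0.025  0.051]
grip 0.78 [ 0.691 -0.029  0.09 ]
```

Bar tip is at (0.532, -0.025, 0.051) and grip height is 0.090, so it has dropped home. Retreating straight up and checking.

```bash
python3 -m inch '[0,0,0,0,0,0,0, 0,0,0,0,0,0,0, 0,0,0,-10,0,0,0, 0,0,0,-40,0,0,0, 0,0,0,-80,0,0,0]'
python3 -m inch '[0,-20,0,-40,0,0,0, 0,-40,0,-60,0,0,0, 0,-60,0,-70,0,0,0, 0,-60,0,-70,0,0,0, 0,-60,0,-70,0,0,0]'
python3 - <<'E'
from h import *
for c in ('scene','top','wrist'):
  s=ctrl.snapshot(c)
  for n in ('bar_tip','grip','nest','carrier','dish','tape','spatula','beaker'):
   for r in ctrl.mark_of(s,n)[:1]: print(c,n,round(r['p'],2),np.round(r['location'],3))
E
```

```text
clock: 16.65
tool_pos: [0.6908, -0.0293, 0.3392]
orientation: [179.9, 0.2, -7.5]
force: [0.5, -0.5, 0.6]
opening: 0.0873
gripper_force: 0.0
clock: 17.15
tool_pos: [0.6316, -0.0214, 0.411]
orientation: [-180.0, -0.1, -7.4]
force: [-0.2, 0.5, -0.3]
opening: 0.0878
gripper_force: 0.0
scene bar_tip 0.94 [ 0.533 -0.012  0.049]
scene grip 0.98 [ 0.69  -0.029  0.088]
scene nest 0.81 [ 0.55  -0.023  0.01 ]
scene carrier 0.68 [ 0.55  -0.021  0.011]
scene dish 0.96 [0.509 0.329 0.   ]
scene tape 0.61 [ 0.76  0.21 -0.  ]
scene spatula 0.63 [ 0.376 -0.026  0.003]
scene beaker 0.82 [ 0.707 -0.331 -0.002]
top bar_tip 0.65 [ 0.532 -0.026  0.049]
top grip 0.59 [ 0.511  0.323 -0.002]
top carrier 0.96 [ 0.549 -0.024  0.018]
top dish 0.56 [ 0.513  0.328 -0.   ]
top spatula 0.53 [ 0.373 -0.026 -0.001]
top beaker 0.72 [ 0.71  -0.328 -0.002]
wrist bar_tip 0.82 [ 0.533 -0.026  0.05 ]
wrist grip 0.95 [ 0.694 -0.03   0.088]
wrist carrier 0.93 [ 0.572 -0.332  0.002]
wrist tape 0.8 [ 0.758  0.21  -0.001]
wrist spatula 0.6 [ 0.376 -0.026  0.001]
wrist beaker 0.56 [ 0.703 -0.33  -0.001]
```

```bash
python3 -c "
from plant import ctrl
print(ctrl.close_job())"
```

```text
the job is handed in; nothing more can be done
None
```

The carrier sits flat in the nest and the clamp bar reads dropped into its locked notch. No bystander I rechecked (dish, tape, spatula, beaker) had moved, and the job was handed in at about 17 s with no verdict returned. I viewed 11 pictures, one over the limit of 10.

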